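# Lock the clamp latch with the T-handled hex key

### The arm

A 7-joint arm with a two-finger parallel gripper is mounted at the origin on a cart in front of the work surface, level with it; the furniture and walls round the work are solid. World frame = base frame: x ahead of the robot, y to its left, z up, the work surface at z = 0. Lengths are in m, angles in rad, forces in N, time in s.
With the tool pointing down it reaches from about 0.4 to 0.85 m from the base axis. Payload 10.4 kg.
Tool frame: the origin (TCP) lies on the centre line of the jaws, within the pads' length; the fingertips stand 14 mm ahead of it and the grasp point (between the pads) lies 5 mm behind it (manip.tip_reach is the distance from the TCP to the fingertips, in m); z points along the fingers, y is the line along which they close (so a half turn about z gives the same grasp; the last joint's range is limited). The gripper opens to 85 mm and grips with 20 to 120 N. Pads are 22 mm wide; open, the fingers measure 114 mm over their backs; the gripper's body (76 mm by 85 mm) begins 54 mm behind the grasp point. The pads swing forward as they close: fully open they stand 13 mm farther back than shut.
Start: joints at [1.197, 0.332, -0.065, 1.46, 0.022, 1.35, -0.088], TCP at [0.215, -0.587, 0.245] pointing down, gripper open.
Joint ranges: [-2.6, 2.6], [-0.5, 2.12], [-1.47, 1.34], [0.16, 2.42], [-1.27, 4.41], [0.06, 2.06], [-2.6, 2.6]. Speed limits (rad/s): [2.22, 2.22, 2.79, 2.79, 3.14, 3.14, 3.14].

### API

Orientations are given as a unit quaternion [x, y, z, w].
In Python, from workcell import manip gives the robot as it stands.
- The arm moves only by the shell command python3 -m pendant 'ROWS' [FORCE]. ROWS is JSON, a list of rows, each a list of 7 numbers: the shift along the tool's x, y, z in units of 50 mm (1.0 is 50 mm), then the turn, a rotation vector about the tool's x, y, z in units of 8 degrees (1.0 is 8 degrees), then the opening, from -1 (shut) to 1 (fully open), so that 0 is half open. In form: [[dx, dy, dz, ax, ay, az, jaw], ...]. A call has exactly 10 rows; each row is the pose to reach, as a shift and turn from the pose commanded when the call began, along the tool's axes at that moment; what a row does not reach only later rows make up. A row lasts 1/8 s, in which the tool goes at most 62.5 mm and 10.7 degrees, less where a joint would pass 70% of its speed; a pose out of reach is approached as far as the arm can. A call with a gripper value outside its range is refused whole. The fingers move at their own pace and stop on an object; FORCE is the grip in N (left out, the last holds). Time passes only in rows, so rows that repeat a pose let the fingers close, or fill a call up. It gives the time, the measured TCP pose, the force, the opening and the grip force at its end, in the units of the state.
- manip.get_obs(): the state, without advancing time (a new reading comes with each control period).
- manip.camera(name): name is "side" or "top"; returns (picture, depth): 420x560x3 uint8, red, green, blue; 420x560 float32, m along the optical axis (not along the pixel's ray), 0 where there is no reading.
- manip.get_calibration(name): a dict with "fx", "fy", "cx", "cy" (pixels), "D" ([k1, k2, p1, p2, k3] as OpenCV has them; the pictures are not rectified), "xyz" and "orientation" of the camera in the world. Camera axes: x right, y up, looking along -z (the intrinsics and any distortion apply to the point x, -y, -z); pixel columns grow to the right and rows downward; lengths in m; the calibration is good to about 2 mm. A picture is of the moment at which its call begins. get_calibration takes no time and is no camera call.
- manip.hand_in(): hands the job in; it is judged then, once.
Trained networks look in the newest picture that a camera, given by its name, has taken for a name from the list of things; names that differ only in an ending like _2 or _b are one class to them, and where a whole thing is asked for, a point or a joint stands for the part that bears it (a point fixed in the world has none). Each returns a list of dicts, best first, with "p" (0 to 1); they miss things now and then, are a little off and sometimes report something else, mostly with a low value. They report only what shows in the picture. A call takes as long as a camera call. They do not tell look-alikes from the thing itself.
- manip.find_in(thing, camera): "box" ([left, top, right, bottom] in pixels, round what is visible of it).
- manip.trace(thing, camera): "pixels" (420x560 bool, what is visible of it) and "box" ([left, top, right, bottom] in pixels, round what is visible of it).
- manip.tip_of(thing, camera): "pixel" ([column, row] in pixels: a listed point, or the origin of a listed thing).
The state is a dict: "clock": time; "joint_pos": joint angles; "joint_velocities": joint speeds; "tau": joint torques, N m; "position": TCP position; "ee_rot": TCP orientation; "ft_force": force on the tool from outside, world axes, zero at the start; "torque": the same for the moment, N m; "grip_width": opening from 0.0 (shut) to 1.0 (fully open); "grasp_force": force on a finger pad.
Only numpy, scipy, OpenCV 4.12 (cv2) and the standard library are available. Lean on these libraries where they do the work, as an engineer would, in place of code of your own. Each camera call takes 0.05 s, during which the arm holds its last target. There are 200 camera calls.

### The job

Take the T-handled hex key from its stand and feel, with a light hand, for the hex socket sunk in the hub of the clamping fixture's latch until the key drops fully home. Then, with the key fully home, turn it clockwise (seen from above) until the latch's pawl lies over the heat sink and comes up against its stop, without forcing it. Let go and leave the key standing in the socket; leave the other things where they are.

Things in the scene. Friction and masses are not known exactly. Their poses are not given: they have to be found in the camera images.
- hex_key: T-handled hex key, 0.3 kg, upright in the middle hole of its stand. Origin: centre of the tip; z runs up the shaft. Round tapered nose (15 to 19 mm diameter) 3 mm long, then a steel hex shaft, 19 mm across flats, 22 mm across corners, up to 86 mm above the tip. Two of the six flats face the key's +y and -y.
- key_handle (a point): Centre of the key's black cross-bar handle, 99 mm above the tip; same axes as the key. The bar is 96 mm long (key's x), 22 mm wide (y) and 26 mm high (86 to 112 mm above the tip).
- key_stand: Low wooden block fixed to the bench, 56 mm (x) by 100 mm (y), 45 mm high, on a foot 70 x 114 x 6 mm; origin at the centre of its underside. The key stands in the middle hole, 25 mm diameter, 38 mm deep (floor 7 mm above the bench); two small holes are empty.
- fixture: Clamping fixture fixed to the bench: aluminium plate 90 mm (x) by 150 mm (y) by 8 mm; origin at the centre of its underside. At y = -35 mm a dark 50 mm square block, 31 mm high, carries the latch; at y = +41 mm a finned heat sink (38 x 45 mm, top at 30 mm) lies between low rails.
- hub_rim (a point): Centre of the rim of the latch's steel hub ring, on the upright latch axis, 55 mm above the bench; axes as the fixture. The ring is 45 mm outer, 34 mm inner diameter, 22 mm high. The pawl arm on it is 16 mm wide, 33 to 43 mm above the bench, and reaches 74 mm from the axis.
- socket (a point): Centre of the hex socket's floor, 33 mm above the bench; axes as the fixture's (they do not turn). Socket in a dark screw inside the hub: 20 mm across flats, 16 mm deep, mouth 6 mm below the hub rim. Its angle is unknown and differs at each start. Out of step, the key stops about 13 mm above the floor; turned under a light push (3 to 8 N) it drops in. Seated play: 5 degrees each way.
- pawl (a joint): Angle of the latch's pawl, rad: 0 to 0.2 at the start, grows clockwise seen from above, 0.85 at its rigid stop (arm along the fixture's +y, over the heat sink). Stays where left. The screw turns up to 60 degrees freely (0.15 N m) in the hub before it takes the pawl along (0.26 N m).
- heatsink: Black finned heat sink, 38 x 45 x 22 mm, loose in the fixture's nest; origin at the centre of its underside. To be left alone.
- tip_tin: Small round white tin, 39 mm diameter, 15 mm high, a bystander; origin at the centre of its underside.
- side_cutter_a: Side cutters with yellow handles lying on the bench, 148 x 90 x 14 mm, a bystander.
- amber_tape: Roll of amber tape lying flat, 68 mm diameter, 19 mm high, a bystander.
- jar_standoffs: White jar with a blue lid, 51 mm diameter, 56 mm high, a bystander.
Things that resemble listed ones, but are neither listed nor needed, are in the scene too. What is meant by the hex_key is not purple, and is the smaller of those in its own colour.

How it is judged:
By the outcome, as a careful person would: the job done as asked, in the order asked, and still so for the second after the job is handed in, with the robot touching nothing.
It also fails if it takes over 64 s, if anything falls off the work surface, if the arm or the gripper's body presses on something with over 40 N, if the wrist force passes 120 N, or if a joint passes its speed limit or range.

## Working session

There is one attempt and no reset: what is moved stays moved. The work goes in short steps, Python scripts to look and compute and a shell command to move; the robot and the scene stay as the last step left them, time stands still between calls to the robot, and variables do not carry over. Pictures are saved under pics/ and viewed, at most 10 in all, crops included, and the job is handed in when it is done.

```bash
mkdir -p pics; ls; cat > h.py <<'E'
import numpy as np, cv2
from scipy.spatial.transform import Rotation as R
from workcell import manip
def world(cam,px,d=None,z=None):
    c=manip.get_calibration(cam);K=np.array([[c['fx'],0,c['cx']],[0,c['fy'],c['cy']],[0,0,1]])
    n=cv2.undistortPoints(np.array(px,float).reshape(-1,1,2),K,np.array(c['D'])).reshape(-1,2)
    r=np.c_[n[:,0],-n[:,1],-np.ones(len(n))]
    M=R.from_quat(c['orientation']).as_matrix();o=np.array(c['xyz']);w=r@M.T
    t=(z-o[2])/w[:,2] if d is None else np.array(d)
    return o+w*np.reshape(t,(-1,1))
E
python3 - <<'E'
from h import *
for c in ('top','side'):
    p,d=manip.camera(c);cv2.imwrite(f'pics/{c}0.png',cv2.cvtColor(p,cv2.COLOR_RGB2BGR));np.save(f'd_{c}',d)
    for t in('hex_key','key_handle','hub_rim','socket','key_stand','fixture'):
        print(c,t,[(np.round(x['pixel']).astype(int).tolist(),round(x['p'],2)) for x in manip.tip_of(t,c)][:4])
    k=manip.get_calibration(c);print(k)
o=manip.get_obs();print(o['clock'],o['position'],o['ee_rot'])
E
```

```text
pics
top hex_key [([359, 244], 0.65), ([368, 171], 0.65), ([298, 271], 0.59)]
top key_handle [([364, 239], 0.91), ([374, 164], 0.77)]
top hub_rim [([151, 250], 0.55)]
top socket [([153, 246], 0.73)]
top key_stand []
top fixture [([147, 248], 0.91)]
{'fx': 415.5885285042928, 'fy': 415.5885285042928, 'cx': 279.53249729365285, 'cy': 215.40835747824678, 'D': array([0.04092519, 0.        , 0.        , 0.        , 0.        ]), 'xyz': array([ 3.19550816e-01, -5.17962650e-04,  1.16333973e+00]), 'orientation': array([ 0.07790453, -0.07827212, -0.6966035 ,  0.70890615])}
side hex_key [([320, 232], 0.83), ([280, 182], 0.5)]
side key_handle [([321, 198], 0.65), ([280, 156], 0.56), ([325, 178], 0.5)]
side hub_rim [([240, 282], 0.78)]
side socket [([238, 284], 0.81), ([264, 194], 0.16)]
side key_stand [([322, 201], 0.53)]
side fixture [([234, 301], 0.75)]
{'fx': 493.64857739831643, 'fy': 493.64857739831643, 'cx': 275.52565226208543, 'cy': 210.84781839702356, 'D': array([-0.09114042,  0.        ,  0.        ,  0.        ,  0.        ]), 'xyz': array([-0.14477181,  1.15964351,  1.05987442]), 'orientation': array([-0.12166523,  0.43575979,  0.85671186, -0.24770096])}
0.7 [ 0.21480521 -0.58694806  0.24536688] [9.84658674e-01 1.74491527e-01 9.43297483e-06 5.67899906e-05]
```

View pics/top0.png

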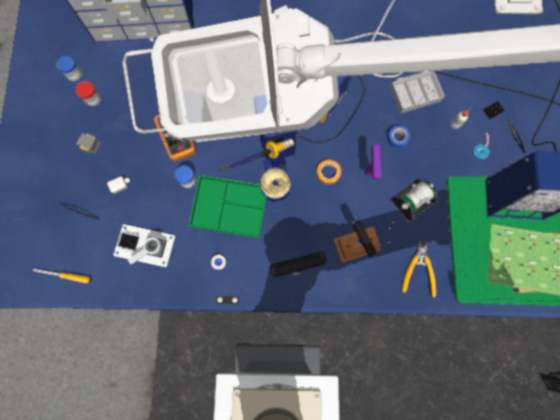

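View pics/side0.png

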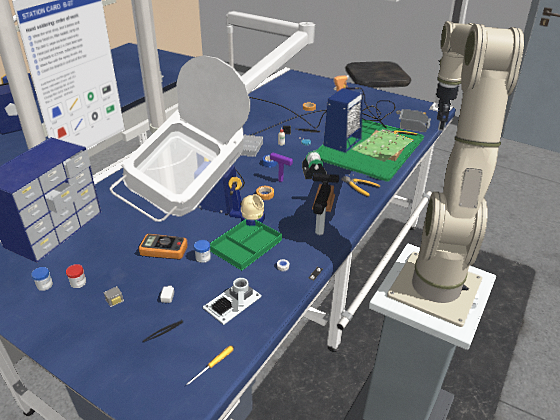

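The top picture shows the fixture at (145,246), the small black key in its wooden stand at (360,242), a larger black key at (298,264) and a purple key at (376,160). In the side picture the large key at (320,200) overlaps the small one.

```bash
python3 - <<'E'
from h import *
a=cv2.imread('pics/top0.png');b=cv2.imread('pics/side0.png')
f=lambda im,x,y,w,h,s:cv2.resize(im[y:y+h,x:x+w],None,fx=s,fy=s,interpolation=cv2.INTER_CUBIC)
r1=np.hstack([f(a,105,215,80,60,5),f(a,325,205,80,60,5)])
r2=np.hstack([f(b,195,265,80,60,5),f(b,290,160,80,60,5)])
cv2.imwrite('pics/crop0.png',np.vstack([r1,r2]))
d=np.load('d_top.npy')
ys,xs=np.mgrid[0:420,0:560]
P=world('top',np.c_[xs.ravel(),ys.ravel()],d.ravel()).reshape(420,560,3);np.save('P_top',P)
Z=(P[...,2]*1000).round().astype(int)
print(Z[218:262:1,340:384:2]);print(Z[226:266:1,114:176:2])
print(P[236,364],P[246,152],P[264,298])
E
```

```text
[[   1    2    2    1    1    1   -1    0   -2   -1   -3    5   -1    1
    -3    0   -2   -2    5   -2   -3   -2]
 [  -4    1   -4   -3   -1    3    0    0    1    4    0    2    2    0
    -1   -3   -3   -2   -2   -1   -1    2]
 [   2    5   -2   -2    4    3    2    1    1   -4   -1    4    4   -3
     1    1    2    1   -2   -1    0    0]
 [  -2    3    1    1    1   -6   -1   -2    2  117  118    2    2    0
    -3    0    0    4    2    0 1163   -2]
 [   2   -3    1    0   -3    2    3  112  119  118  119    2    0    2
    -2    0   -3    0   -1    5   -1    4]
 [  -2   -1    1   -3    3   -1    1  118  116  116  118   -4    0    3
     3    5    1   -5   -3    1   -1    1]
 [   3   -1   -1   -1    0   -1    1  118  120  122  120    2    4    2
    -2   -1   -2    2    5    1    2    1]
 [   1    1    1    4   -1   -2    1  116  118  120  121  116    2   -2
    -1    0    8    4    2   -3    3    3]
 [   3   -4    1   -1   -3   -1    0  112  119  118  119  120    5   -1
     0    1    4    3   -3   -1   -1   -2]
 [  -2    4   -1    1    1    4    4  113  114  117  117  119   -
[... 3527 characters left out ...]
   2   11    4    2   -3    1   -3   -2    1
     1   -3    0    1   -1    5    0    0]
 [   4    4    5    7    3    7    2    1   -1   -1   -3   -1    4    1
     0    2    2   -1   -1   -2    1    0]
 [  -4    5    8    5    6    0   -1    2    3    0   -2    1   -2    3
    -3    4    1   -2    2    4    1    1]
 [   0   10    4    0    5    1    1   -3   -2    1   -5   -1   -1    3
     1    3    2    0    1    1   -1    0]]
[[ 6 -1 -2 ...  2 -2  4]
 [ 4  1  5 ...  1 -2  3]
 [-1  6 -2 ... -3 -1  3]
 ...
 [-1  3  2 ... -2 -2  0]
 [ 2  2  1 ...  5  2  0]
 [ 3  2  3 ... -2  1  2]]
[ 0.5044503  -0.21456073  0.12018055] [0.48171297 0.34682734 0.03577728] [ 0.42601199 -0.04561154  0.16065041]
```

View pics/crop0.png

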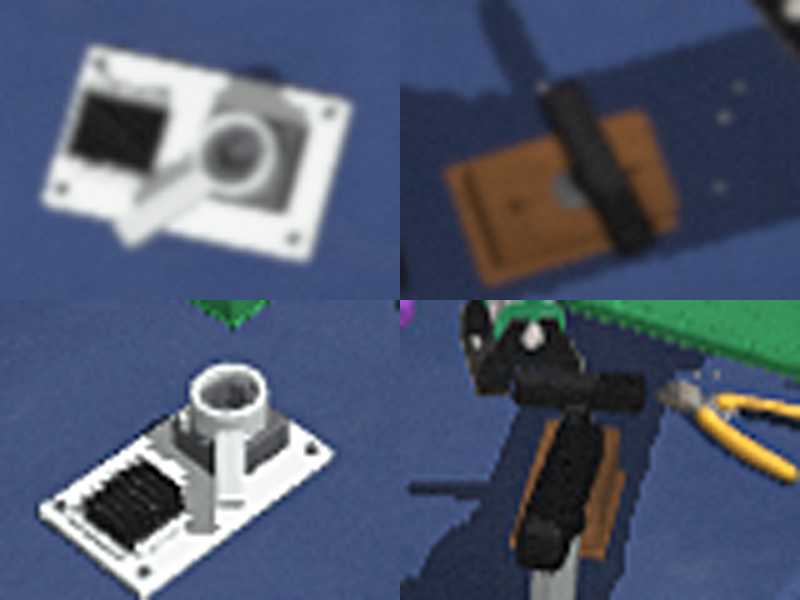

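The crop shows the fixture hub in the top view at about (152,246), with the pawl pointing down-left and the heat sink on the left. The small black key's handle in the wooden stand is centred near (363,238). Next I measure these from the depth image.

```bash
python3 - <<'E'
from h import *
P=np.load('P_top.npy');a=cv2.imread('pics/top0.png')
def box(m,reg):
    x0,y0,x1,y1=reg;k=np.zeros(m.shape,bool);k[y0:y1,x0:x1]=m[y0:y1,x0:x1];return P[k],k
# key handle top
q,_=box((P[...,2]>.112)&(P[...,2]<.13),(340,215,385,262))
(c,s,an)=cv2.minAreaRect((q[:,:2]*1000).astype(np.float32));print('handle',c,s,an,q.mean(0),np.median(q[:,2]))
v=np.linalg.svd(q[:,:2]-q[:,:2].mean(0))[2][0];print('bar yaw',np.degrees(np.arctan2(v[1],v[0])))
# stand top
# hub
q,k=box((P[...,2]>.050)&(P[...,2]<.063),(125,225,180,265))
print('hub n',len(q),q.mean(0)); (cc,r)=cv2.minEnclosingCircle((q[:,:2]*1000).astype(np.float32));print(cc,r)
# plate: bright pixels convex hull projected at z=.008
g=a.min(2)>150;mm=np.zeros(g.shape,np.uint8);mm[222:270,108:180]=g[222:270,108:180]
n,l,st,ct=cv2.connectedComponentsWithStats(mm);i=1+np.argmax(st[1:,4]);ys,xs=np.nonzero(l==i)
m2=(P[ys,xs,2]<.014);w=world('top',np.c_[xs,ys][m2],z=.008)
(c,s,an)=cv2.minAreaRect((w[:,:2]*1000).astype(np.float32));print('plate',c,s,an)
# big key and surroundings height
q,_=box((P[...,2]>.10)&(P[...,2]<.3),(255,245,335,285));print('big',q.min(0),q.max(0))
for reg in((120,150,330,300),):
    q,_=box((P[...,2]>.10)&(P[...,2]<1),reg);print('tall',q.min(0),q.max(0))
q,_=box((P[...,2]>.10)&(P[...,2]<1),(120,0,340,145));print('mag',q.min(0),q.max(0))
q,_=box((P[...,2]>.05)&(P[...,2]<1),(385,170,445,225));print('helper',q.min(0),q.max(0))
E
```

```text
handle (501.1492919921875, -216.235107421875) (95.1062240600586, 22.48813819885254) 25.35605239868164 [ 0.50039624 -0.21559716  0.11791384] 0.11806253774032505
bar yaw -154.28734808443627
hub n 144 [0.48064964 0.3424519  0.05485024]
(481.8904724121094, 343.269775390625) 23.81381607055664
plate (487.85601806640625, 377.71441650390625) (152.85556030273438, 92.7375259399414) 78.3939437866211
big [ 0.39580776 -0.11152421  0.10123835] [0.45694056 0.02187451 0.1673911 ]
tall [ 0.39580776 -0.11152421  0.10013958] [0.73645974 0.15083191 0.19552165]
mag [ 0.6683128  -0.15805071  0.10016951] [1.19846402 0.45762691 0.56891674]
helper [ 0.58003082 -0.42783989  0.05000285] [ 0.67764071 -0.32325423  0.0888068 ]
```

```bash
cat > rel.py <<'E'
import sys
from h import *
x,y,z,yaw=map(float,sys.argv[1:5])   # target TCP, tool-x yaw in deg
o=manip.get_obs();Rt=R.from_quat(o['ee_rot']);p=np.array(o['position'])
T=R.from_euler('z',yaw,degrees=True)*R.from_euler('x',180,degrees=True)
print('shift',np.round(Rt.inv().apply(np.array([x,y,z])-p)/.05,3),'turn',np.round(np.degrees((Rt.inv()*T).as_rotvec())/8,3))
print('t',o['clock'],'q',np.round(o['joint_pos'],2),'p',p.round(4),'F',np.round(o['ft_force'],2),'M',np.round(o['torque'],3))
E
python3 rel.py .5008 -.216 .2 25.5
```

```text
shift [ 7.921 -5.002  0.907] turn [ 0.001  0.    -0.675]
t 0.7 q [ 1.2   0.33 -0.06  1.46  0.02  1.35 -0.09] p [ 0.2148 -0.5869  0.2454] F [-0.42  0.47 -0.26] M [-0.058 -0.012 -0.027]
```

```bash
python3 -m pendant '[[1,-0.63,0.1,0,0,-0.1,1],[2,-1.26,0.2,0,0,-0.2,1],[3,-1.9,0.35,0,0,-0.3,1],[4,-2.53,0.45,0,0,-0.4,1],[5,-3.16,0.6,0,0,-0.5,1],[6,-3.79,0.7,0,0,-0.6,1],[7,-4.42,0.8,0,0,-0.67,1],[7.7,-4.86,0.9,0,0,-0.67,1],[7.92,-5,0.91,0,0,-0.67,1],[7.92,-5,0.91,0,0,-0.67,1]]' 40; python3 rel.py .5008 -.216 .1 25.5
```

```text
clock: 1.95
position: [0.5008, -0.216, 0.1998]
ee_rot: [0.975, 0.221, -0.0, 0.0]
ft_force: [-0.7, 0.2, -0.5]
grip_width: 1.003
grasp_force: 0.0
shift [-0.000e+00 -1.000e-03  1.996e+00] turn [0.    0.001 0.002]
t 1.95 q [ 0.67  0.21 -0.39  1.72  0.09  1.23 -0.87] p [ 0.5008 -0.216   0.1998] F [-0.66  0.22 -0.55] M [-0.019  0.043 -0.008]
```

```bash
python3 -m pendant '[[0,0,0.4,0,0,0,1],[0,0,0.9,0,0,0,1],[0,0,1.4,0,0,0,1],[0,0,1.8,0,0,0,1],[0,0,2,0,0,0,1],[0,0,2,0,0,0,1],[0,0,2,0,0,0,-0.2],[0,0,2,0,0,0,-0.6],[0,0,2,0,0,0,-1],[0,0,2,0,0,0,-1]]' 60; python3 rel.py .5008 -.216 .1 25.5
```

```text
clock: 3.2
position: [0.501, -0.2162, 0.1003]
ee_rot: [0.975, 0.22, 0.0, 0.0]
ft_force: [-0.4, -0.2, 3.5]
grip_width: 0.252
grasp_force: 58.9
shift [-0.002 -0.006  0.006] turn [ 0.005 -0.003 -0.005]
t 3.2 q [ 0.66  0.32 -0.39  1.82  0.14  1.03 -0.91] p [ 0.501  -0.2162  0.1003] F [-0.35 -0.23  3.51] M [-0.03   0.184 -0.05 ]
```

```bash
python3 -m pendant '[[0,0,-0.2,0,0,0,-1],[0,0,-0.5,0,0,0,-1],[0,0,-1,0,0,0,-1],[0,0,-1.6,0,0,0,-1],[0,0,-2.2,0,0,0,-1],[0,0,-2.8,0,0,0,-1],[0,0,-3.4,0,0,0,-1],[0,0,-3.8,0,0,0,-1],[0,0,-4,0,0,0,-1],[0,0,-4,0,0,0,-1]]'; python3 rel.py .4815 .06 .30 110;python3 rel.py .4815 .343 .30 195
```

```text
clock: 4.45
position: [0.5009, -0.216, 0.3004]
ee_rot: [0.975, 0.22, 0.0, 0.0]
ft_force: [-0.3, -0.3, -3.0]
grip_width: 0.244
grasp_force: 59.0
shift [ 2.024e+00 -5.151e+00  5.000e-03] turn [ 8.0000e-03  1.0000e-03 -1.0567e+01]
t 4.45 q [ 0.68  0.16 -0.4   1.57  0.06  1.43 -0.85] p [ 0.5009 -0.216   0.3004] F [-0.26 -0.27 -2.98] M [ 0.013 -0.04   0.045]
shift [ 4.4570e+00 -1.0262e+01  2.0000e-03] turn [ 7.0000e-03  8.0000e-03 -2.1192e+01]
t 4.45 q [ 0.68  0.16 -0.4   1.57  0.06  1.43 -0.85] p [ 0.5009 -0.216   0.3004] F [-0.26 -0.27 -2.98] M [ 0.013 -0.04   0.045]
```

```bash
python3 -m pendant '[[0.15,-0.4,0,0,0,-0.9,-1],[0.4,-1,0,0,0,-2,-1],[0.65,-1.65,0,0,0,-3.1,-1],[0.9,-2.3,0,0,0,-4.2,-1],[1.15,-2.95,0,0,0,-5.3,-1],[1.4,-3.6,0,0,0,-6.4,-1],[1.65,-4.2,0,0,0,-7.5,-1],[1.85,-4.7,0,0,0,-8.6,-1],[1.95,-5,0,0,0,-9.7,-1],[2.02,-5.15,0,0,0,-10.5,-1]]'; python3 rel.py .4815 .343 .30 195
```

```text
clock: 5.7
position: [0.4806, 0.0609, 0.2989]
ee_rot: [0.575, 0.818, -0.0, -0.001]
ft_force: [0.1, -0.7, -3.0]
grip_width: 0.251
grasp_force: 59.0
shift [ 5.303  1.928 -0.022] turn [-6.0000e-03 -1.0000e-02 -1.0651e+01]
t 5.7 q [ 0.46  0.04 -0.69  1.7   0.02  1.41  0.11] p [0.4806 0.0609 0.2989] F [ 0.14 -0.69 -3.01] M [-0.025  0.019 -0.005]
```

```bash
python3 -m pendant '[[0.4,0.15,0,0,0,-1,-1],[1,0.35,0,0,0,-2.1,-1],[1.6,0.6,0,0,0,-3.2,-1],[2.3,0.85,0,0,0,-4.3,-1],[3,1.1,0,0,0,-5.4,-1],[3.7,1.35,0,0,0,-6.5,-1],[4.3,1.55,0,0,0,-7.6,-1],[4.8,1.75,0,0,0,-8.7,-1],[5.2,1.9,0,0,0,-9.8,-1],[5.3,1.93,0,0,0,-10.65,-1]]'; python3 rel.py .4815 .343 .20 195
python3 - <<'E'
from h import *
for c in ('top','side'):
    p,d=manip.camera(c);np.save(f'd_{c}1',d);cv2.imwrite(f'pics/{c}1.png',cv2.cvtColor(p,cv2.COLOR_RGB2BGR))
a=cv2.imread('pics/side1.png');h=manip.tip_of('key_handle','side');print(h[:2])
x,y=200,160
cv2.imwrite('pics/crop1.png',cv2.resize(a[x:x+120,160:320],None,fx=5,fy=5,interpolation=cv2.INTER_CUBIC))
E
```

```text
clock: 6.95
position: [0.483, 0.3432, 0.2985]
ee_rot: [-0.131, 0.991, 0.0, -0.001]
ft_force: [0.3, -1.1, -2.2]
grip_width: 0.247
grasp_force: 59.2
shift [0.026 0.003 1.97 ] turn [ 0.004 -0.015  0.006]
t 6.95 q [ 0.06  0.4  -0.99  1.43  0.33  1.5   0.91] p [0.483  0.3432 0.2985] F [ 0.31 -1.14 -2.19] M [-0.02   0.078  0.029]
[{'pixel': [322.7, 194.9], 'p': 0.85}, {'pixel': [234.9, 211.0], 'p': 0.77}]
```

View pics/crop1.png

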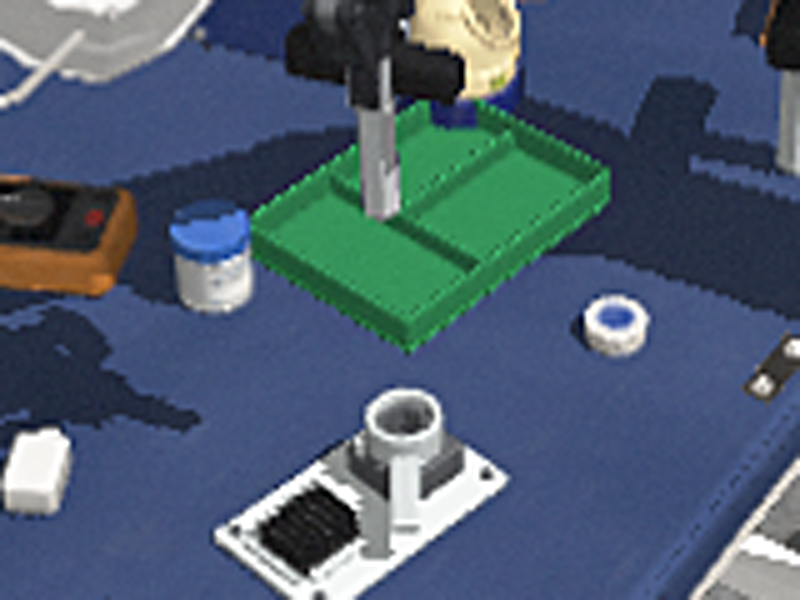

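The side crop shows the key hanging upright with its tip at about (236.4, 242.4) full-image pixels. The hub rim is centred at about (240.8, 282) below it.

```bash
python3 - <<'E'
from h import *
for n,px,z in(('tip',[236.2,241.6],.205),('hub',[240.8,282],.055)): print(n,world('side',[px],z=z))
E
python3 -m pendant '[[0,0,0.3,0,0,0,-1],[0.02,0,0.7,0,0,0,-1],[0.02,0,1.2,0,0,0,-1],[0.02,0,1.7,0,0,0,-1],[0.02,0,2.1,0,0,0,-1],[0.02,0,2.5,0,0,0,-1],[0.02,0,2.7,0,0,0,-1],[0.02,0,2.8,0,0,0,-1],[0.02,0,2.8,0,0,0,-1],[0.02,0,2.8,0,0,0,-1]]'; python3 rel.py .4815 .343 .14 195
```

```text
tip [[0.48430409 0.34271805 0.205     ]]
hub [[0.47729028 0.34025697 0.055     ]]
clock: 8.35
position: [0.4832, 0.3419, 0.1605]
ee_rot: [-0.128, 0.992, 0.0, 0.0]
ft_force: [0.2, 1.1, -3.3]
grip_width: 0.253
grasp_force: 59.3
shift [0.029 0.03  0.409] turn [ 0.002  0.007 -0.043]
t 8.35 q [ 0.04  0.49 -0.95  1.62  0.41  1.25  0.84] p [0.4832 0.3419 0.1605] F [ 0.15  1.1  -3.31] M [ 0.013 -0.02   0.028]
```

```bash
python3 - <<'E'
from h import *
p,d=manip.camera('side');a=cv2.cvtColor(p,cv2.COLOR_RGB2BGR)
cv2.imwrite('pics/crop2.png',cv2.resize(a[240:300,200:280],None,fx=10,fy=10,interpolation=cv2.INTER_CUBIC))
c=manip.get_calibration('side');K=np.array([[c['fx'],0,c['cx']],[0,c['fy'],c['cy']],[0,0,1]])
M=R.from_quat(c['orientation']).inv()
def proj(w):
    q=M.apply(np.atleast_2d(w)-c['xyz'])*[1,-1,-1];return cv2.projectPoints(q,np.zeros(3),np.zeros(3),K,np.array(c['D']))[0].reshape(-1,2)
t=np.linspace(0,2*np.pi,60)
ring=lambda x,y,r,z:proj(np.c_[x+r*np.cos(t),y+r*np.sin(t),t*0+z])
for n,w in(('hub',ring(.4812,.3432,.0225,.055)),('tip',ring(.4832,.342,.0075,.067)),('hubmid',ring(.4812,.3432,.0225,.035))): print(n,'crop l,t,r,b',((w.min(0)-[200,240]+.5)*10).round(),((w.max(0)-[200,240]+.5)*10).round())
E
```

```text
hub crop l,t,r,b [318. 372.] [474. 482.]
tip crop l,t,r,b [365. 373.] [417. 409.]
hubmid crop l,t,r,b [321. 421.] [476. 531.]
```

View pics/crop2.png

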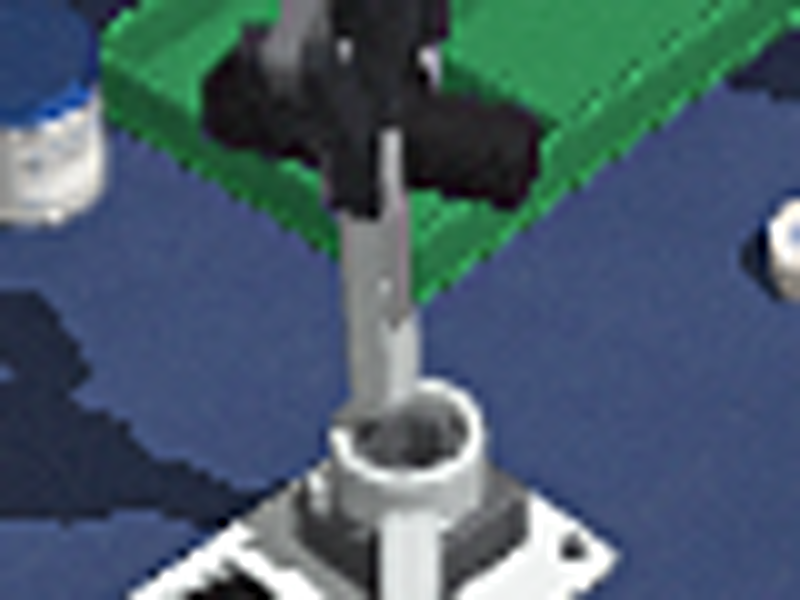

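The side crop shows the tip centred near column 385 and the hub ring near column 408, where I predicted 391 and 396. The key is therefore several mm to the left of the hub in this view. I will fit both from the side and top depth.

```bash
python3 - <<'E'
from h import *
from scipy.optimize import least_squares
for cam,reg in(('side',(215,240,265,300)),('top',(110,215,190,275))):
    p,d=manip.camera(cam);x0,y0,x1,y1=reg
    ys,xs=np.mgrid[y0:y1,x0:x1];dd=d[y0:y1,x0:x1].ravel();k=dd>0
    W=world(cam,np.c_[xs.ravel(),ys.ravel()][k],dd[k])
    e=np.hypot(*(W[:,:2]-[.481,.343]).T)
    fit=lambda q,r,g:least_squares(lambda c:np.hypot(*(q-c).T)-r,g,loss='soft_l1',f_scale=.002).x
    q=W[(e<.03)&(W[:,2]>.037)&(W[:,2]<.051)]
    print(cam,'hub wall',len(q),fit(q[:,:2],.0225,[.481,.343]))
    q=W[(e<.03)&(W[:,2]>.052)&(W[:,2]<.061)];print('  rim',len(q),fit(q[:,:2],.0195,[.481,.343]))
    q=W[(e<.022)&(W[:,2]>.08)&(W[:,2]<.135)];print('  shaft',len(q),fit(q[:,:2],.0102,[.483,.342]) if len(q)>3 else 0)
c=manip.get_calibration('side');print(R.from_quat(c['orientation']).as_matrix()[:,0])
E
```

```text
side hub wall 112 [0.4754582  0.34646841]
  rim 60 [0.47657697 0.34438858]
  shaft 105 [0.48544066 0.34255102]
top hub wall 0 [0.481 0.343]
  rim 0 [0.481 0.343]
  shaft 0 0
[-0.84768361 -0.53045033  0.00741214]
```

```bash
python3 -m pendant '[[0.15,0.07,0,0,0,0,-1],[0.15,0.07,0,0,0,0,-1],[0.15,0.07,0,0,0,0,-1],[0.15,0.07,0,0,0,0,-1],[0.15,0.07,0,0,0,0,-1],[0.15,0.07,0,0,0,0,-1],[0.15,0.07,0,0,0,0,-1],[0.15,0.07,0,0,0,0,-1],[0.15,0.07,0,0,0,0,-1],[0.15,0.07,0,0,0,0,-1]]'; python3 rel.py .4815 .343 .14 195
python3 - <<'E'
from h import *
p,d=manip.camera('side');a=cv2.cvtColor(p,cv2.COLOR_RGB2BGR)
cv2.imwrite('pics/crop3.png',cv2.resize(a[255:300,210:270],None,fx=12,fy=12,interpolation=cv2.INTER_CUBIC))
E
```

```text
clock: 9.75
position: [0.4749, 0.3431, 0.1598]
ee_rot: [-0.128, 0.992, -0.0, 0.0]
ft_force: [-0.2, 0.4, -3.0]
grip_width: 0.248
grasp_force: 59.3
shift [-0.128 -0.035  0.396] turn [-0.001  0.    -0.042]
t 9.75 q [ 0.04  0.48 -0.95  1.64  0.41  1.24  0.83] p [0.4749 0.3431 0.1598] F [-0.22  0.36 -2.99] M [-0.03   0.004  0.025]
```

View pics/crop3.png

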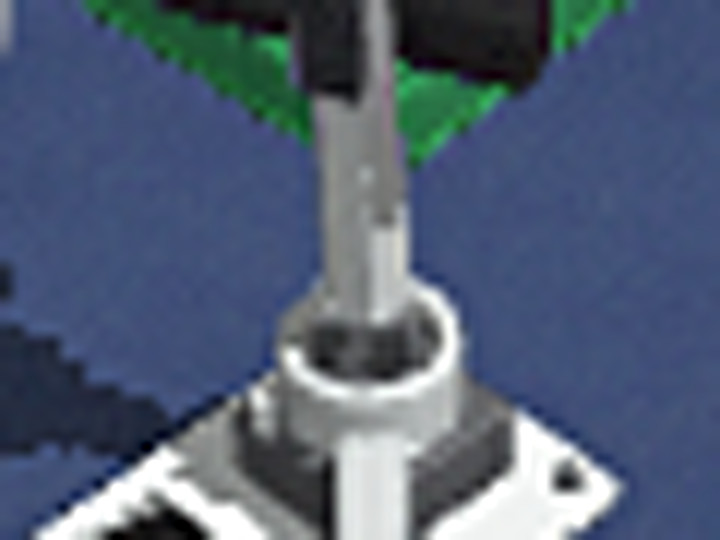

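The ring is centred at about (371,333) in this crop, and the tip lowered to the rim would land at about (370,334). The key is aligned, so I descend.

```bash
python3 -m pendant '[[0,0,0.06,0,0,0,-1],[0,0,0.12,0,0,0,-1],[0,0,0.18,0,0,0,-1],[0,0,0.24,0,0,0,-1],[0,0,0.3,0,0,0,-1],[0,0,0.34,0,0,0,-1],[0,0,0.37,0,0,0,-1],[0,0,0.38,0,0,0,-1],[0,0,0.38,0,0,0,-1],[0,0,0.38,0,0,0,-1]]'; python3 rel.py .4749 .3431 .139 195
```

```text
clock: 11.05
position: [0.4749, 0.3431, 0.1409]
ee_rot: [-0.128, 0.992, -0.0, 0.0]
ft_force: [0.3, -0.5, -2.0]
grip_width: 0.245
grasp_force: 59.3
shift [0.    0.    0.038] turn [-0.     0.001 -0.043]
t 11.05 q [ 0.03  0.5  -0.94  1.66  0.42  1.21  0.82] p [0.4749 0.3431 0.1409] F [ 0.35 -0.49 -2.02] M [ 0.007 -0.041  0.015]
```

```bash
python3 -m pendant '[[0,0,0.01,0,0,0,-1],[0,0,0.02,0,0,0,-1],[0,0,0.03,0,0,0,-1],[0,0,0.04,0,0,0,-1],[0,0,0.05,0,0,0,-1],[0,0,0.05,0,0,0,-1],[0,0,0.05,0,0,0,-1],[0,0,0.05,0,0,0,-1],[0,0,0.05,0,0,0,-1],[0,0,0.05,0,0,0,-1]]'; python3 rel.py .4749 .3431 .139 195
```

```text
clock: 12.3
position: [0.4752, 0.3432, 0.1389]
ee_rot: [-0.127, 0.992, -0.0, 0.0]
ft_force: [-0.3, -1.6, 5.7]
grip_width: 0.247
grasp_force: 60.4
shift [ 0.006  0.    -0.001] turn [-0.001  0.006 -0.044]
t 12.3 q [ 0.03  0.5  -0.94  1.66  0.43  1.2   0.82] p [0.4752 0.3432 0.1389] F [-0.32 -1.63  5.67] M [-0.635  0.157  0.048]
```

```bash
python3 -m pendant '[[0,0.004,-0.002,0,0,0.5,-1],[0,0.007,-0.002,0,0,1,-1],[-0.001,0.011,-0.002,0,0,1.5,-1],[-0.002,0.015,-0.002,0,0,2,-1],[-0.003,0.018,-0.002,0,0,2.5,-1],[-0.005,0.022,-0.002,0,0,3,-1],[-0.006,0.025,-0.002,0,0,3.5,-1],[-0.008,0.029,-0.002,0,0,4,-1],[-0.01,0.032,-0.002,0,0,4.5,-1],[-0.013,0.035,-0.002,0,0,5,-1]]'; python3 rel.py .4749 .3431 .139 195
```

```text
clock: 13.55
position: [0.4752, 0.345, 0.139]
ee_rot: [0.22, 0.975, 0.0, 0.0]
ft_force: [-1.3, -3.1, 5.6]
grip_width: 0.25
grasp_force: 60.4
shift [-0.011 -0.037 -0.   ] turn [-0.000e+00  5.000e-03 -5.059e+00]
t 13.55 q [-0.06  0.45 -0.81  1.66  0.35  1.18  0.17] p [0.4752 0.345  0.139 ] F [-1.31 -3.11  5.57] M [-0.675  0.376  0.024]
```

```bash
python3 -m pendant '[[0,-0.014,-0.002,0,0,0.4,-1],[0,-0.012,-0.002,0,0,0.8,-1],[0,-0.008,-0.002,0,0,1.2,-1],[-0.001,-0.006,-0.002,0,0,1.6,-1],[-0.002,-0.003,-0.002,0,0,2,-1],[-0.003,0,-0.002,0,0,2.4,-1],[-0.004,0.003,-0.002,0,0,2.8,-1],[-0.005,0.005,-0.002,0,0,3.2,-1],[-0.005,0.005,-0.002,0,0,3.2,-1],[-0.005,0.005,-0.002,0,0,3.2,-1]]'; python3 rel.py .4749 .3431 .139 195
```

```text
clock: 14.8
position: [0.4755, 0.3452, 0.1387]
ee_rot: [0.429, 0.903, 0.0, 0.0]
ft_force: [-0.1, -1.7, 2.9]
grip_width: 0.252
grasp_force: 59.9
shift [-0.024 -0.036 -0.006] turn [ 3.000e-03  3.000e-03 -8.233e+00]
t 14.8 q [-0.12  0.43 -0.73  1.66  0.31  1.17 -0.24] p [0.4755 0.3452 0.1387] F [-0.15 -1.73  2.9 ] M [-0.313 -0.054 -0.031]
```

```bash
python3 -m pendant '[[-0.01,-0.005,0.004,0,0,0.4,-1],[-0.01,-0.003,0.004,0,0,0.8,-1],[-0.01,0.001,0.004,0,0,1.2,-1],[-0.011,0.003,0.004,0,0,1.6,-1],[-0.012,0.006,0.004,0,0,2,-1],[-0.013,0.009,0.004,0,0,2.4,-1],[-0.014,0.012,0.004,0,0,2.8,-1],[-0.015,0.014,0.004,0,0,3.2,-1],[-0.015,0.014,0.004,0,0,3.2,-1],[-0.015,0.014,0.004,0,0,3.2,-1]]'; python3 rel.py .4749 .3431 .139 195
```

```text
clock: 16.05
position: [0.4769, 0.345, 0.1381]
ee_rot: [0.619, 0.786, 0.0, 0.0]
ft_force: [5.2, 0.9, -4.7]
grip_width: 0.254
grasp_force: 59.2
shift [-0.028 -0.047 -0.017] turn [ 7.0000e-03  4.0000e-03 -1.1431e+01]
t 16.05 q [-0.18  0.41 -0.65  1.66  0.27  1.16 -0.66] p [0.4769 0.345  0.1381] F [ 5.18  0.89 -4.73] M [ 0.569 -1.541  0.127]
```

The push force has gone and the torque has risen to 0.127 N m, so the hex has caught. I relieve the side load and sink the key.

```bash
python3 -m pendant '[[-0.005,0.02,0.005,0,0,-0.1,-1],[-0.005,0.02,0.01,0,0,-0.2,-1],[-0.005,0.02,0.015,0,0,-0.2,-1],[-0.005,0.02,0.02,0,0,-0.2,-1],[-0.005,0.02,0.025,0,0,-0.2,-1],[-0.005,0.02,0.03,0,0,-0.2,-1],[-0.005,0.02,0.035,0,0,-0.2,-1],[-0.005,0.02,0.04,0,0,-0.2,-1],[-0.005,0.02,0.045,0,0,-0.2,-1],[-0.005,0.02,0.05,0,0,-0.2,-1]]'; python3 rel.py .4749 .3431 .139 195
```

```text
clock: 17.3
position: [0.4775, 0.3455, 0.1372]
ee_rot: [0.608, 0.794, 0.001, 0.0]
ft_force: [-0.9, -0.0, 13.2]
grip_width: 0.249
grasp_force: 61.5
shift [-0.032 -0.063 -0.037] turn [ 9.0000e-03  5.0000e-03 -1.1241e+01]
t 17.3 q [-0.18  0.41 -0.65  1.66  0.27  1.16 -0.64] p [0.4775 0.3455 0.1372] F [-0.93 -0.02 13.21] M [-0.225  0.331  0.017]
```

```bash
python3 -m pendant '[[0,0,-0.018,0,0,-0.1,-1],[0,0,-0.018,0,0,-0.2,-1],[0,0,-0.018,0,0,-0.3,-1],[0,0,-0.018,0,0,-0.4,-1],[0,0,-0.018,0,0,-0.5,-1],[0,0,-0.018,0,0,-0.6,-1],[0,0,-0.018,0,0,-0.6,-1],[0,0,-0.018,0,0,-0.6,-1],[0,0,-0.018,0,0,-0.6,-1],[0,0,-0.018,0,0,-0.6,-1]]'; python3 rel.py .4749 .3431 .139 195
```

```text
clock: 18.55
position: [0.4774, 0.345, 0.1367]
ee_rot: [0.575, 0.818, 0.0, -0.0]
ft_force: [-0.5, 1.5, 4.8]
grip_width: 0.249
grasp_force: 60.5
shift [-0.019 -0.06  -0.045] turn [ 1.0000e-03 -0.0000e+00 -1.0642e+01]
t 18.55 q [-0.17  0.42 -0.67  1.66  0.28  1.16 -0.56] p [0.4774 0.345  0.1367] F [-0.48  1.54  4.82] M [0.517 0.093 0.005]
```

```bash
python3 -m pendant '[[0.006,0.002,0,0,0,0,-1],[0.006,0.002,0.005,0,0,0.2,-1],[0.012,0.002,0.005,0,0,0.2,-1],[0.006,0.008,0.005,0,0,0.3,-1],[0,0.002,0.005,0,0,0.3,-1],[0.006,-0.004,0.005,0,0,0.2,-1],[0.006,0.002,0.005,0,0,0,-1],[0.006,0.002,0.005,0,0,-0.2,-1],[0.006,0.002,0.005,0,0,0,-1],[0.006,0.002,0.005,0,0,0.1,-1]]'; python3 rel.py .4749 .3431 .139 195
```

```text
clock: 19.8
position: [0.4774, 0.3451, 0.1361]
ee_rot: [0.581, 0.814, -0.0, -0.0]
ft_force: [1.4, 2.3, 0.2]
grip_width: 0.25
grasp_force: 59.8
shift [-0.022 -0.059 -0.057] turn [-3.0000e-03 -0.0000e+00 -1.0755e+01]
t 19.8 q [-0.17  0.42 -0.67  1.66  0.28  1.16 -0.57] p [0.4774 0.3451 0.1361] F [1.39 2.25 0.17] M [ 0.438 -0.146  0.15 ]
```

```bash
python3 -m pendant '[[0.006,0.006,0.005,0,0,-0.2,-1],[0.006,0.006,0.01,0,0,-0.4,-1],[0.006,0.006,0.015,0,0,-0.5,-1],[0.01,0.006,0.02,0,0,-0.4,-1],[0.006,0.01,0.025,0,0,-0.3,-1],[0.002,0.006,0.025,0,0,-0.4,-1],[0.006,0.002,0.025,0,0,-0.5,-1],[0.006,0.006,0.03,0,0,-0.3,-1],[0.006,0.006,0.03,0,0,-0.3,-1],[0.006,0.006,0.03,0,0,-0.3,-1]]'; python3 rel.py .4749 .3431 .139 195
```

```text
clock: 21.05
position: [0.4775, 0.3455, 0.1349]
ee_rot: [0.563, 0.826, -0.0, 0.0]
ft_force: [-2.5, -0.1, -1.0]
grip_width: 0.25
grasp_force: 59.6
shift [-0.026 -0.066 -0.083] turn [-3.0000e-03 -0.0000e+00 -1.0442e+01]
t 21.05 q [-0.16  0.42 -0.67  1.66  0.28  1.16 -0.53] p [0.4775 0.3455 0.1349] F [-2.52 -0.14 -0.96] M [-0.346  0.699  0.088]
```

```bash
python3 -m pendant '[[0,-0.005,0.015,0,0,-0.1,-1],[0,-0.005,0.03,0,0,-0.2,-1],[0,-0.005,0.045,0,0,-0.1,-1],[0,-0.005,0.06,0,0,-0.1,-1],[0,-0.005,0.075,0,0,-0.1,-1],[0,-0.005,0.09,0,0,-0.1,-1],[0,-0.005,0.105,0,0,-0.1,-1],[0,-0.005,0.12,0,0,-0.1,-1],[0,-0.005,0.12,0,0,-0.1,-1],[0,-0.005,0.12,0,0,-0.1,-1]]'; python3 rel.py .4749 .3431 .126 195
```

```text
clock: 22.3
position: [0.4775, 0.3456, 0.1291]
ee_rot: [0.557, 0.83, 0.0, 0.0]
ft_force: [-3.9, -2.8, 5.8]
grip_width: 0.251
grasp_force: 60.6
shift [-0.027 -0.066  0.063] turn [ 2.0000e-03  2.0000e-03 -1.0343e+01]
t 22.3 q [-0.16  0.43 -0.67  1.67  0.29  1.15 -0.52] p [0.4775 0.3456 0.1291] F [-3.91 -2.82  5.83] M [-0.678  0.938  0.012]
```

```bash
python3 -m pendant '[[-0.003,-0.01,0,0,0,0,-1],[-0.003,-0.01,0.01,0,0,0,-1],[-0.003,-0.01,0.02,0,0,0,-1],[-0.003,-0.01,0.03,0,0,0,-1],[-0.003,-0.01,0.04,0,0,0,-1],[-0.003,-0.01,0.05,0,0,0,-1],[-0.003,-0.01,0.06,0,0,0,-1],[-0.003,-0.01,0.06,0,0,0,-1],[-0.003,-0.01,0.06,0,0,0,-1],[-0.003,-0.01,0.06,0,0,0,-1]]'; python3 rel.py .4749 .3431 .126 195
```

```text
clock: 23.55
position: [0.4774, 0.3455, 0.1266]
ee_rot: [0.557, 0.83, 0.001, 0.0]
ft_force: [-2.7, -1.9, 8.0]
grip_width: 0.248
grasp_force: 61.0
shift [-0.025 -0.063  0.011] turn [ 8.0000e-03  6.0000e-03 -1.0343e+01]
t 23.55 q [-0.16  0.43 -0.67  1.67  0.29  1.14 -0.52] p [0.4774 0.3455 0.1266] F [-2.68 -1.9   7.96] M [-0.564  0.781  0.103]
```

```bash
python3 -m pendant '[[-0.003,-0.01,0,0,0,0.1,-1],[-0.003,-0.01,0.01,0,0,0.1,-1],[-0.003,-0.01,0.01,0,0,-0.1,-1],[-0.003,-0.01,0.01,0,0,-0.1,-1],[-0.003,-0.01,0.01,0,0,0.1,-1],[-0.003,-0.01,0.01,0,0,0,-1],[-0.003,-0.01,0.01,0,0,0,-1],[-0.003,-0.01,0.01,0,0,0,-1],[-0.003,-0.01,0.01,0,0,0,-1],[-0.003,-0.01,0.01,0,0,0,-1]]'; python3 rel.py .4749 .3431 .126 195
```

```text
clock: 24.8
position: [0.4772, 0.3454, 0.1262]
ee_rot: [0.557, 0.83, 0.001, 0.0]
ft_force: [-1.2, -1.6, 8.2]
grip_width: 0.251
grasp_force: 60.8
shift [-0.024 -0.06   0.004] turn [ 1.4000e-02  8.0000e-03 -1.0344e+01]
t 24.8 q [-0.16  0.43 -0.67  1.67  0.29  1.14 -0.52] p [0.4772 0.3454 0.1262] F [-1.23 -1.55  8.16] M [-0.412  0.505 -0.01 ]
```

The key is at TCP z 0.126 and the measurements agree that it is home. I start turning clockwise.

```bash
python3 -m pendant '[[0,0,-0.004,0,0,0.5,-1],[0,0.003,-0.004,0,0,1.1,-1],[-0.001,0.007,-0.004,0,0,1.7,-1],[-0.002,0.01,-0.004,0,0,2.3,-1],[-0.004,0.014,-0.004,0,0,2.9,-1],[-0.005,0.017,-0.004,0,0,3.5,-1],[-0.007,0.02,-0.004,0,0,4.1,-1],[-0.009,0.023,-0.004,0,0,4.7,-1],[-0.011,0.025,-0.004,0,0,5.2,-1],[-0.011,0.025,-0.004,0,0,5.2,-1]]'; python3 rel.py .4749 .3431 .126 195
```

```text
clock: 26.05
position: [0.4789, 0.3454, 0.1262]
ee_rot: [0.816, 0.578, 0.001, 0.0]
ft_force: [2.1, 0.6, 4.6]
grip_width: 0.249
grasp_force: 60.4
shift [-0.069 -0.061  0.004] turn [ 2.400e-02  5.000e-03 -1.554e+01]
t 26.05 q [-0.26  0.4  -0.55  1.68  0.23  1.12 -1.21] p [0.4789 0.3454 0.1262] F [2.1  0.61 4.56] M [ 0.158 -0.486  0.029]
```

```bash
python3 -m pendant '[[0.004,0.008,0,0,0,0.4,-1],[0.003,0.01,0,0,0,0.8,-1],[0.003,0.013,0,0,0,1.2,-1],[0.002,0.015,0,0,0,1.6,-1],[0.001,0.018,0,0,0,2,-1],[0,0.02,0,0,0,2.4,-1],[-0.001,0.022,0,0,0,2.8,-1],[-0.002,0.024,0,0,0,3.2,-1],[-0.003,0.026,0,0,0,3.6,-1],[-0.004,0.028,0,0,0,4,-1]]'; python3 rel.py .4749 .3431 .126 195
python3 - <<'E'
from h import *
p,d=manip.camera('side');a=cv2.cvtColor(p,cv2.COLOR_RGB2BGR)
cv2.imwrite('pics/crop4.png',cv2.resize(a[245:325,190:290],None,fx=7,fy=7,interpolation=cv2.INTER_CUBIC))
E
```

```text
clock: 27.3
position: [0.4802, 0.3446, 0.1262]
ee_rot: [0.944, 0.331, 0.001, -0.0]
ft_force: [2.5, 0.5, 5.7]
grip_width: 0.252
grasp_force: 60.4
shift [-0.101 -0.043  0.004] turn [  0.026  -0.    -19.541]
t 27.3 q [-0.33  0.39 -0.45  1.68  0.19  1.12 -1.73] p [0.4802 0.3446 0.1262] F [2.52 0.53 5.67] M [ 0.056 -0.582  0.287]
```

View pics/crop4.png

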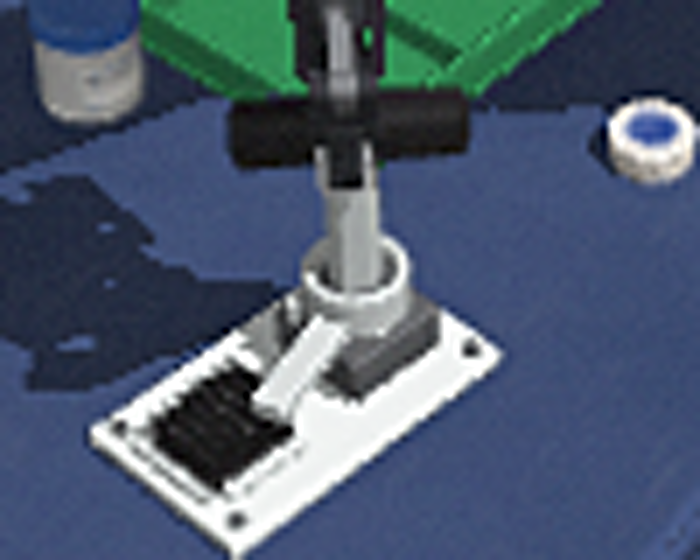

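The pawl now points at the near corner of the heat sink, with its end at about (272,400) in the crop. The torque of 0.287 N m is about the 0.26 N m needed to drag the pawl, with a little further to go.

```bash
python3 -m pendant '[[0.006,0.006,0,0,0,0.15,-1],[0.006,0.007,0,0,0,0.3,-1],[0.006,0.008,0,0,0,0.45,-1],[0.006,0.009,0,0,0,0.6,-1],[0.006,0.01,0,0,0,0.75,-1],[0.006,0.011,0,0,0,0.9,-1],[0.006,0.012,0,0,0,1.05,-1],[0.006,0.013,0,0,0,1.2,-1],[0.006,0.014,0,0,0,1.35,-1],[0.006,0.014,0,0,0,1.5,-1]]'; python3 rel.py .4749 .3431 .126 195
```

```text
clock: 28.6
position: [0.4806, 0.3442, 0.1262]
ee_rot: [0.973, 0.231, 0.001, -0.0]
ft_force: [1.5, 0.2, 4.8]
grip_width: 0.244
grasp_force: 60.6
shift [-0.112 -0.032  0.004] turn [ 2.2000e-02 -3.0000e-03 -2.1031e+01]
t 28.6 q [-0.36  0.38 -0.42  1.68  0.17  1.11 -1.93] p [0.4806 0.3442 0.1262] F [1.46 0.25 4.75] M [ 0.076 -0.57   0.261]
```

Torque is still 0.26, so the key is dragging the pawl and the stop has not been reached. I continue in small steps.

```bash
python3 -m pendant '[[0.002,0.002,0,0,0,0.1,-1],[0.002,0.003,0,0,0,0.2,-1],[0.002,0.003,0,0,0,0.3,-1],[0.002,0.004,0,0,0,0.4,-1],[0.002,0.004,0,0,0,0.5,-1],[0.002,0.005,0,0,0,0.6,-1],[0.002,0.005,0,0,0,0.7,-1],[0.002,0.006,0,0,0,0.8,-1],[0.002,0.006,0,0,0,0.9,-1],[0.002,0.006,0,0,0,1,-1]]'; python3 rel.py .4749 .3431 .126 195
python3 - <<'E'
from h import *
p,d=manip.camera('side');a=cv2.cvtColor(p,cv2.COLOR_RGB2BGR)
cv2.imwrite('pics/crop5.png',cv2.resize(a[260:325,190:280],None,fx=8,fy=8,interpolation=cv2.INTER_CUBIC))
E
```

```text
clock: 29.85
position: [0.4808, 0.3439, 0.1262]
ee_rot: [0.987, 0.163, 0.001, -0.0]
ft_force: [1.4, 0.1, 6.5]
grip_width: 0.246
grasp_force: 60.8
shift [-0.117 -0.023  0.004] turn [ 2.2000e-02 -3.0000e-03 -2.2027e+01]
t 29.85 q [-0.37  0.38 -0.4   1.68  0.16  1.11 -2.06] p [0.4808 0.3439 0.1262] F [1.42 0.12 6.52] M [ 0.005 -0.542  0.613]
```

View pics/crop5.png

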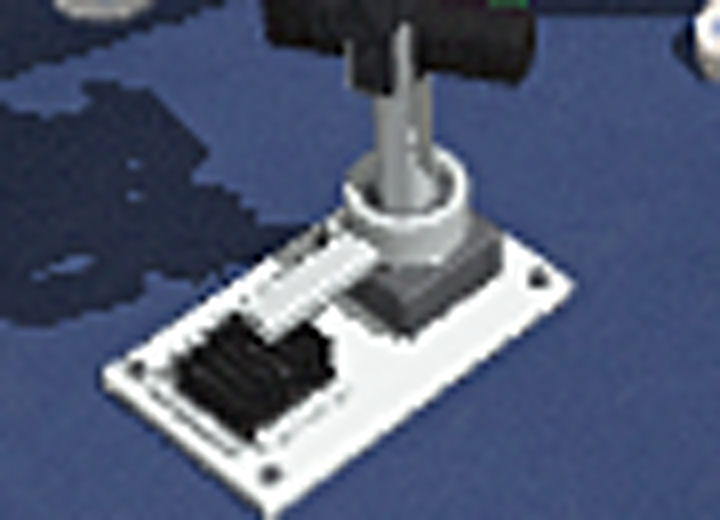

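The pawl lies over the heat sink, parallel to the plate's long edge. The torque jumped from 0.26 to 0.61 N m, so it is against the stop. I relax the torque within the play, release and rise.

```bash
python3 -m pendant '[[0,0,-0.003,0,0,-0.15,-1],[0,0,-0.006,0,0,-0.25,-1],[0.002,0.002,-0.008,0,0,-0.3,-1],[0.002,0.002,-0.008,0,0,-0.3,-1],[0.002,0.002,-0.008,0,0,-0.3,-0.6],[0.002,0.002,-0.008,0,0,-0.3,-0.3],[0.002,0.002,-0.008,0,0,-0.3,0.2],[0.002,0.002,-0.008,0,0,-0.3,0.7],[0.002,0.002,-0.008,0,0,-0.3,1],[0.002,0.002,-0.008,0,0,-0.3,1]]' 20; python3 rel.py .4749 .3431 .126 195
```

```text
clock: 31.15
position: [0.4801, 0.3435, 0.126]
ee_rot: [0.983, 0.183, -0.0, 0.0]
ft_force: [0.8, -0.7, -0.2]
grip_width: 0.995
grasp_force: 0.0
shift [-0.1   -0.031 -0.001] turn [-2.0000e-03  2.0000e-03 -2.1743e+01]
t 31.15 q [-0.37  0.38 -0.4   1.68  0.16  1.11 -2.02] p [0.4801 0.3435 0.126 ] F [ 0.85 -0.67 -0.22] M [-0.006 -0.034 -0.025]
```

```bash
python3 -m pendant '[[0,0,-0.2,0,0,0,1],[0,0,-0.6,0,0,0,1],[0,0,-1.1,0,0,0,1],[0,0,-1.7,0,0,0,1],[0,0,-2.3,0,0,0,1],[0,0,-2.8,0,0,0,1],[0,0,-3.2,0,0,0,1],[-0.5,2,-3.4,0,0,0,1],[-1,3,-3.4,0,0,0,1],[-1,3,-3.4,0,0,0,1]]'
python3 - <<'E'
from h import *
p,d=manip.camera('side');a=cv2.cvtColor(p,cv2.COLOR_RGB2BGR)
t,dt=manip.camera('top');b=cv2.cvtColor(t,cv2.COLOR_RGB2BGR)
f=lambda im,x,y:cv2.resize(im[y:y+90,x:x+80],None,fx=5,fy=5,interpolation=cv2.INTER_CUBIC)
cv2.imwrite('pics/crop6.png',np.hstack([f(a,195,240),f(b,105,200)]))
ys,xs=np.mgrid[225:275,115:180];W=world('top',np.c_[xs.ravel(),ys.ravel()],dt[225:275,115:180].ravel())
q=W[(W[:,2]>.11)&(W[:,2]<.18)];print(len(q),np.median(q,0))
o=manip.get_obs();print(o['clock'],o['position'],o['ft_force'])
E
```

```text
clock: 32.4
position: [0.4878, 0.1822, 0.2972]
ee_rot: [0.983, 0.181, 0.001, 0.0]
ft_force: [0.1, 1.0, -0.8]
grip_width: 0.999
grasp_force: 0.0
0 [nan nan nan]
32.5 [0.48830388 0.18121388 0.29737609] [-0.09903095 -0.71890787  0.00442035]
  return _methods._mean(a, axis=axis, dtype=dtype,
  ret = um.true_divide(
```

View pics/crop6.png

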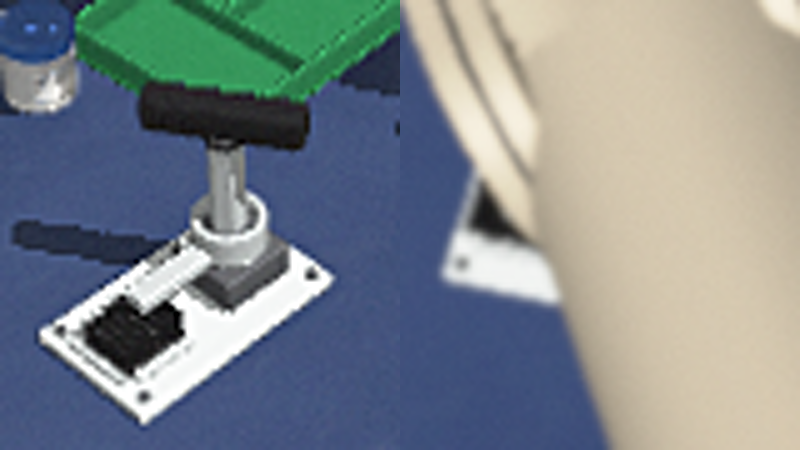

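The key stands upright in the hub with nothing touching it, and the pawl's end is over the heat sink at about (140,295) in the crop. I check the pawl angle and handle height from depth.

```bash
python3 - <<'E'
from h import *
p,d=manip.camera('side');ys,xs=np.mgrid[240:330,190:275]
W=world('side',np.c_[xs.ravel(),ys.ravel()],d[240:330,190:275].ravel())
h=W[(W[:,2]>.12)&(W[:,2]<.17)];print('handle',len(h),h.mean(0),np.percentile(h[:,2],90))
c=np.array([.478,.344]);e=np.hypot(*(W[:,:2]-c).T)
q=W[(e>.03)&(e<.085)&(W[:,2]>.039)&(W[:,2]<.048)];v=q[:,:2].mean(0)-c;u=np.linalg.svd(q[:,:2]-q[:,:2].mean(0))[2][0]
print(len(q),'pawl dir from axis',np.degrees(np.arctan2(v[1],v[0])),'svd',np.degrees(np.arctan2(u[1],u[0]))%180)
E
```

```text
handle 349 [0.47342732 0.34788637 0.13875047] 0.14636682298074993
73 pawl dir from axis 80.92041415143069 svd 76.68965064086348
```

```bash
python3 -c "
from workcell import manip
print(manip.hand_in())"
```

```text
the job is handed in; nothing more can be done
None
```

The job is handed in: the hex key stands fully home in the latch socket, let go, and the pawl lies over the heat sink at its stop. While feeling for the socket, the push rose briefly to about 16 N, above the 3 to 8 N light touch, before I backed it off.

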